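# Sort the finished sweets at the chocolatier's counter

## Robot

A 6-joint arm with a two-finger parallel gripper is mounted at the origin on the work surface. World frame = base frame: x ahead of the robot, y to its left, z up, the work surface at z = 0. Lengths are in m, angles in degrees, forces in N, time in s.
With the tool pointing down it reaches from about 0.325 to 1 m from the base axis. Payload 5.1 kg.
Tool frame: the origin (TCP) lies at the very end of the fingers, on their centre line; the grasp point (between the pads) lies 19 mm behind it (r.hold_point_z is the distance from the TCP to the grasp point, in m); z points along the fingers, y is the line along which they close (so a half turn about z gives the same grasp; the last joint's range is limited). The gripper opens to 85 mm and grips with 20 to 120 N. Pads are 22 mm wide; open, the fingers measure 114 mm over their backs; the gripper's body (76 mm by 85 mm) begins 54 mm behind the grasp point. The pads swing forward as they close: fully open they stand 13 mm farther back than shut.
Start: joints at [-81.967, 7.093, 94.555, -0, 78.352, -4.733], TCP at [0.144, -0.634, 0.231] pointing down, gripper open.
Joint ranges: [-149.61, 149.61], [-58.7, 133.49], [1.44, 155.28], [-77.14, 257.14], [18.33, 153.61], [-166.67, 166.67]. Speed limits (degrees/s): [147.25, 147.25, 180, 180, 180, 180].

## Interface

Orientations are given as [roll, pitch, yaw] about the fixed x, y, z axes, in that order (R = Rz(yaw) Ry(pitch) Rx(roll)).
In Python, from workcell import monitor, get_image, order, r gives the robot as it stands.
- The arm moves only by the tool send_rows, never from a script. Its argument "targets" is a list of rows, each an object with "claw": the closure in counts, from 0 (fully open) to 255 (shut); "travel": the shift along the tool's x, y, z in m, a list of three; "rotation": the turn, a rotation vector about the tool's x, y, z in degrees, a list of three. In form: [{"claw": claw, "travel": [x, y, z], "rotation": [rx, ry, rz]}, ...]. A call has exactly 10 rows; each row is the pose to reach, as a shift and turn from the pose commanded when the call began, along the tool's axes at that moment; what a row does not reach only later rows make up. A row lasts 1/10 s, in which the tool goes at most 50 mm and 8.59 degrees, less where a joint would pass 70% of its speed; a pose out of reach is approached as far as the arm can. A call with a gripper value outside its range is refused whole. The fingers move at their own pace and stop on an object; "newtons" is the grip in N (left out, the last holds). Time passes only in rows, so rows that repeat a pose let the fingers close, or fill a call up. It gives the time, the measured TCP pose, the force, the opening and the grip force at its end, in the units of the state.
- monitor.state(): the state, without advancing time (a new reading comes with each control period).
- get_image(name): name is "side" or "top"; returns a dict with "image" (384x512x3 uint8, red, green, blue), "depth" (384x512 float32, m along the optical axis (not along the pixel's ray), 0 where there is no reading), "fovy" (degrees; the focal length in pixels is half the picture's height over the tangent of half this angle, whatever the lens; pixels are square), "cx", "cy" (the principal point, pixels), "distortion" ([k1, k2, p1, p2, k3] as OpenCV has them; the pictures are not rectified), "R" (3x3) and "t" (3): a world point X has camera coordinates R X + t. Camera axes: x right, y down, z forward; pixel columns grow to the right and rows downward; lengths in m; the calibration is good to about 2 mm. A picture is of the moment at which its call begins.
- order.sign_off(): hands the job in; it is judged then, once.
The state is a dict: "clock": time; "joint_positions": joint angles; "joint_velocities": joint speeds; "joint_torque": joint torques, N m; "tool_pos": TCP position; "tcp_rot": TCP orientation; "ft_force": force on the tool from outside, world axes, zero at the start; "ft_torque": the same for the moment, N m; "gripper_width": opening from 0.0 (shut) to 1.0 (fully open); "grasp_force": force on a finger pad.
Only numpy, scipy, OpenCV 4.12 (cv2) and the standard library are available. Lean on these libraries where they do the work, as an engineer would, in place of code of your own. Each camera call takes 0.05 s, during which the arm holds its last target. There are 200 camera calls.

## Task

Sort the five finished sweets from the marble slab: lay both square dark chocolates in the white tray, the oblong pink one in the black tray, each flat on the tray's floor the right way up, and drop both gold-wrapped balls through the neck into the blue jar. Leave the copper tin and the spatula where they are.

Things in the scene. Friction and masses are not known exactly. Their poses are not given: they have to be found in the camera images.
- dark1_mid (a point): First square dark-brown chocolate with three cream stripes on top, 30 x 30 mm and 22 mm tall, about 22 g, loose. The point is its centre, 11 mm above its underside; z up, x and y square to its sides. It starts upright on the marble slab. Belongs in the white tray
- dark2_mid (a point): Second, alike: square dark-brown chocolate with three cream stripes on top, 30 x 30 mm and 22 mm tall, about 22 g, loose. The point is its centre, 11 mm above its underside; z up, x and y square to its sides. It starts upright on the marble slab. Belongs in the white tray
- ruby_mid (a point): oblong pink chocolate with three cream dots on top, 46 mm (its x) x 26 mm (its y), 22 mm tall, about 26 g, loose, one only. The point is its centre, 11 mm above its underside; z up. It starts upright on the marble slab (fixed, 190 x 280 mm, its top 12 mm above the table; the five sweets stand on it at least 70 mm apart, centre to centre). Belongs in the black tray
- truffle1_mid (a point): First round sweet wrapped in gold foil with a small pale dot on top, a ball of 32 mm diameter with a flat foot of about 19 mm diameter, 29 mm tall, about 20 g, loose. The point is the ball's centre, 13 mm above the foot. It starts on its foot on the marble slab. Belongs in the blue jar
- truffle2_mid (a point): Second, alike: round sweet wrapped in gold foil with a small pale dot on top, a ball of 32 mm diameter with a flat foot of about 19 mm diameter, 29 mm tall, about 20 g, loose. The point is the ball's centre, 13 mm above the foot. It starts on its foot on the marble slab. Belongs in the blue jar
- tray_white: White open tray, fixed, 100 mm (its x) x 120 mm (its y) outside, 90 x 110 mm inside, rim 10 mm high, walls 5 mm thick, inner floor 5 mm above the table. Origin at the centre of its underside, on the table; z up. For the two dark chocolates
- tray_black: Black open tray, fixed, 100 mm (its x) x 120 mm (its y) outside, 90 x 110 mm inside, rim 10 mm high, walls 5 mm thick, inner floor 5 mm above the table. Origin at the centre of its underside, on the table; z up. For the pink chocolate
- jar_mouth (a point): Blue open jar, fixed, upright, 115 mm high, 98 mm wide at the belly, with a narrow neck 64 mm wide outside and 56 mm inside, inner floor 5 mm above the table. The point is the centre of the mouth, level with the rim, 115 mm above the table; z up. For the two gold sweets, which pass through the neck one at a time and may fall to the bottom
- tin: Bystander, not to be moved: closed copper-coloured round tin with a pale band and brass lid, 79 mm diameter, 85 mm tall, loose, standing on the table. Origin at the centre of its underside
- spatula: Bystander, not to be moved: spatula with a dark wooden handle, 260 mm long, lying on the table beyond the slab along the left-right direction. Origin under its middle; its x runs from handle to blade
There are look-alikes about, which are no part of the job. Leave any purple or turquoise look-alike of the part that bears truffle1_mid alone.

How it is judged (in metres and radians):
At the end, for the whole second after the job is handed in: Dark chocolates in the white tray, pink in the black: flat on the floor, right way up (tilt under 0.15 rad, centre within 36 mm in x, 46 mm in y, 10 to 22 mm above tray underside); both gold balls in the jar (centre 35 mm or more below the mouth, within 42 mm of its axis); all released, at rest (x of dark1_mid in the frame of tray_white between -0.036 and 0.036 m and y of dark1_mid in the frame of tray_white between -0.046 and 0.046 m and z of dark1_mid in the frame of tray_white between 0.01 and 0.022 m and angle between each of dark1_mid, dark2_mid, ruby_mid's own z axis and vertical below 0.15 rad and linear speed of each of dark1, dark2, ruby below 0.02 m/s and x of dark2_mid in the frame of tray_white between -0.036 and 0.036 m and y of dark2_mid in the frame of tray_white between -0.046 and 0.046 m and z of dark2_mid in the frame of tray_white between 0.01 and 0.022 m and x of ruby_mid in the frame of tray_black between -0.036 and 0.036 m and y of ruby_mid in the frame of tray_black between -0.046 and 0.046 m and z of ruby_mid in the frame of tray_black between 0.01 and 0.022 m and z of truffle1_mid in the frame of jar_mouth between -0.118 and -0.035 m and horizontal distance between each of truffle1_mid, truffle2_mid and jar_mouth below 0.042 m and linear speed of each of truffle1, truffle2 below 0.05 m/s and z of truffle2_mid in the frame of jar_mouth between -0.118 and -0.035 m); the robot touches nothing.
It fails at once if the copper tin is moved by more than 15 mm or knocked over (distance of tin from where it was at the start of the episode above 0.015 m or angle between tin's own z axis and vertical above 0.3 rad).
It fails at once if the spatula is moved by more than 20 mm (distance of spatula from where it was at the start of the episode above 0.02 m).
It also fails if it takes over 122 s, if anything falls off the work surface, if the arm or the gripper's body presses on something with over 40 N, if the wrist force passes 120 N, or if a joint passes its speed limit or range.

## Working session

There is one attempt and no reset: what is moved stays moved. The work goes in short steps, Python scripts to look and compute and a tool call to move; the robot and the scene stay as the last step left them, time stands still between calls to the robot, and variables do not carry over. Pictures are saved under pics/ and viewed, at most 14 in all, crops included, and the job is handed in when it is done.

Besides the shell and the picture viewer there is one more tool, called after ">>>" in YAML: its name, and indented under it one key for each argument. send_rows: Moves the arm, as the interface text tells. Its arguments: {"type":"object","properties":{"targets":{"type":"array"},"newtons":{"type":"number"}},"required":["targets"]}

```bash
mkdir -p pics; ls; python3 - <<'E'
from workcell import monitor,get_image,order,r
import cv2,numpy as np
print(monitor.state()); print([a for a in dir(r) if a[0]!='_'], r.hold_point_z)
for n in('top','side'):
    d=get_image(n); np.save(f'{n}.npy',d,allow_pickle=True)
    cv2.imwrite(f'pics/{n}0.png',d['image'][:,:,::-1]); print({k:v for k,v in d.items() if k not in('image','depth')})
E
```

```text
pics
{'clock': 0.0, 'joint_positions': array([-8.19662622e+01,  7.13525264e+00,  9.46365067e+01, -9.53266687e-04,
        7.83513428e+01, -4.73178849e+00]), 'joint_velocities': array([ 0.02955457,  0.01723803, -0.01719208, -0.06548718,  0.09124319,
        0.06638815]), 'joint_torque': array([-2.52872687e-04, -4.23616576e+01, -3.65451837e+01, -1.26805497e-05,
        7.10211316e-03,  1.76924129e-06]), 'tool_pos': array([ 0.14351368, -0.6333152 ,  0.23000816]), 'tcp_rot': array([-1.79877240e+02, -9.22482453e-03,  1.27657098e+01]), 'ft_force': array([ 0.08060625, -0.65168802,  0.32824294]), 'ft_torque': array([0.05700509, 0.03515657, 0.00601581]), 'grasp_force': 0.0, 'gripper_width': 1.0050912437848643}
['PlanningError', 'hold_point_z'] 0.0187
{'fovy': 52.49601307325117, 'cx': 265.0956087860155, 'cy': 197.11384012508225, 'distortion': array([-0.11228182,  0.        ,  0.        ,  0.        ,  0.        ]), 'R': array([[ 0.01475955, -0.99988706, -0.00283149],
       [-0.98545556, -0.01406696, -0.16935012],
       [ 0.16929116,  0.00528983, -0.98555189]]), 't': array([-0.00591102,  0.60541167,  0.92269424])}
{'fovy': 43.67850772130934, 'cx': 259.6347575308536, 'cy': 187.574036823273, 'distortion': array([-0.1214711,  0.       ,  0.       ,  0.       ,  0.       ]), 'R': array([[-0.85818957, -0.51307667,  0.01621724],
       [-0.31443865,  0.50044438, -0.80664971],
       [ 0.40575732, -0.69735769, -0.59080728]]), 't': array([0.51750532, 0.25411406, 0.93555968])}
```

View pics/top0.png

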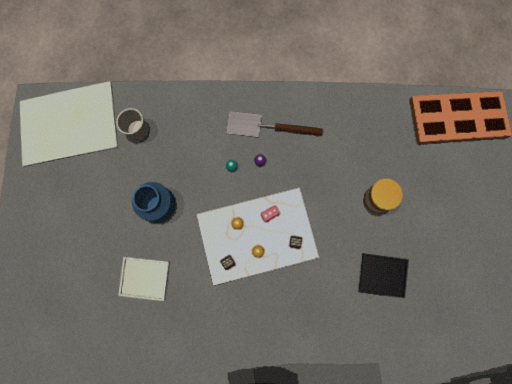

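View pics/side0.png

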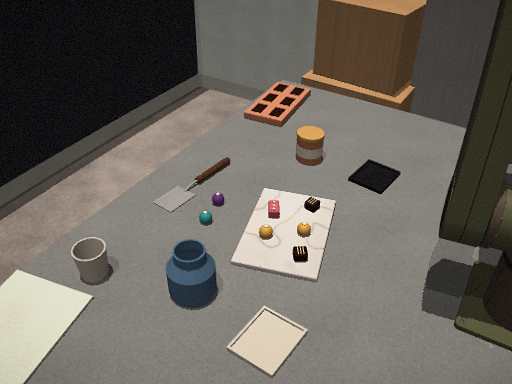

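```bash
cat > h.py <<'E'
import numpy as np,cv2
def K(d):
    f=192/np.tan(np.radians(d['fovy']/2)); return np.array([[f,0,d['cx']],[0,f,d['cy']],[0,0,1]])
def rays(d,uv):
    p=cv2.undistortPoints(np.float64(uv).reshape(-1,1,2),K(d),np.array(d['distortion'])).reshape(-1,2)
    return np.c_[p,np.ones(len(p))]
def plane(d,uv,z):
    v=rays(d,uv)@d['R']; C=-d['R'].T@d['t']
    return C+v*((z-C[2])/v[:,2])[:,None]
def deep(d,uv):
    uv=np.asarray(uv); z=d['depth'][uv[:,1].astype(int),uv[:,0].astype(int)]
    return (rays(d,uv)*z[:,None]-d['t'])@d['R']
def proj(d,X):
    return cv2.projectPoints(np.float64(X).reshape(-1,1,3),cv2.Rodrigues(d['R'])[0],np.array(d['t']),K(d),np.array(d['distortion']))[0].reshape(-1,2)
def blob(mask,seed,rad):
    n,l,s,c=cv2.connectedComponentsWithStats(mask.astype(np.uint8))
    i=min((i for i in range(1,n) if s[i,4]>15),key=lambda i:np.hypot(*(c[i]-seed)))
    ys,xs=np.where(l==i); return np.c_[xs,ys]
E
cat > m.py <<'E'
from h import *
for n in('top','side'):
    d=np.load(n+'.npy',allow_pickle=True).item(); im=d['image']; hsv=cv2.cvtColor(im,cv2.COLOR_RGB2HSV)
    print(n,'cam',-d['R'].T@d['t'])
    H,S,V=[hsv[...,i].astype(int) for i in range(3)]
    seeds=dict(top=dict(d1=(228,262),d2=(296,242),ruby=(270,213),t1=(237,223),t2=(258,252)),
      side=dict(d1=(300,254),d2=(312,204),ruby=(274,209),t1=(266,232),t2=(304,229)))[n]
    for k,s in seeds.items():
        m={'d':V<110,'r':((H>165)|(H<6))&(S>90),'t':(H>8)&(H<30)&(S>130)}[k[0]]
        w=np.zeros_like(m); w[s[1]-14:s[1]+15,s[0]-14:s[0]+15]=1
        m=cv2.morphologyEx((m&w).astype(np.uint8),cv2.MORPH_CLOSE,np.ones((5,5)))
        b=blob(m,s,0); P=deep(d,b); zz=P[:,2]
        top=P[zz>np.percentile(zz,90)-.006]
        r=cv2.minAreaRect(np.float32(P[:,:2]*1000)); rt=cv2.minAreaRect(np.float32(top[:,:2]*1000))
        ht=.034 if k[0]!='t' else .025
        q=cv2.minAreaRect(np.float32(plane(d,b,ht)[:,:2]*1000))
        print(k,len(b),'z%',np.round(np.percentile(zz,[5,50,90]),3),'top',np.round(np.hstack([x for x in rt]),1),'plane',np.round(np.hstack([x for x in q]),1))
    print('slabz',np.round(deep(d,[[275,235] if n=='top' else [285,215]]),4))
E
python3 m.py
python3 - <<'E'
import cv2,numpy as np
a=cv2.imread('pics/top0.png'); cv2.imwrite('pics/c1.png',cv2.resize(a[180:290,190:325],None,fx=5,fy=5,interpolation=2))
E
```

```text
top cam [ 0.44048956 -0.00227495  1.01187284]
d1 144 z% [0.028 0.034 0.036] top [443.   94.2  28.3  29.8  34.9] plane [442.3  93.8  29.7  30.2  34.7]
d2 137 z% [0.013 0.034 0.036] top [470.  -50.5  31.7 108.5  47.8] plane [496.  -74.2  28.7  30.1  82.2]
ruby 172 z% [0.03  0.034 0.036] top [516.5   2.5  42.5 146.2  77.4] plane [567.   -9.3  25.5  43.7  30. ]
t1 99 z% [0.03  0.037 0.04 ] top [499.3  35.4 137.8  22.3  41.8] plane [542.1  73.6  25.7  25.5   1.4]
t2 99 z% [0.03  0.037 0.041] top [463.3   9.8  49.1  21.1  46. ] plane [472.1  18.9  25.1  25.2   0.9]
slabz [[ 0.5141 -0.0238  0.0104]]
side cam [0.14441076 0.7907697  0.74932399]
d1 219 z% [0.017 0.033 0.036] top [444.1  98.3  29.3  31.7  32.2] plane [440.7 105.   30.9  45.9  31.5]
d2 177 z% [0.015 0.032 0.036] top [497.6 -71.4  31.3  28.6  81.7] plane [493.8 -61.4  49.1  39.5  84.8]
ruby 177 z% [0.018 0.034 0.037] top [357.7 378.6  22.3 927.9  28.7] plane [564.4   0.7  21.9  65.6  30. ]
t1 138 z% [0.022 0.035 0.041] top [541.   78.   20.8  19.7  44.3] plane [544.7  72.3  29.7  41.3  31.9]
t2 141 z% [0.021 0.034 0.041] top [473.9  23.5  23.5  22.1  85.3] plane [474.6  18.4  30.   45.5  36.8]
slabz [[ 0.5396 -0.0127  0.0148]]
```

View pics/c1.png

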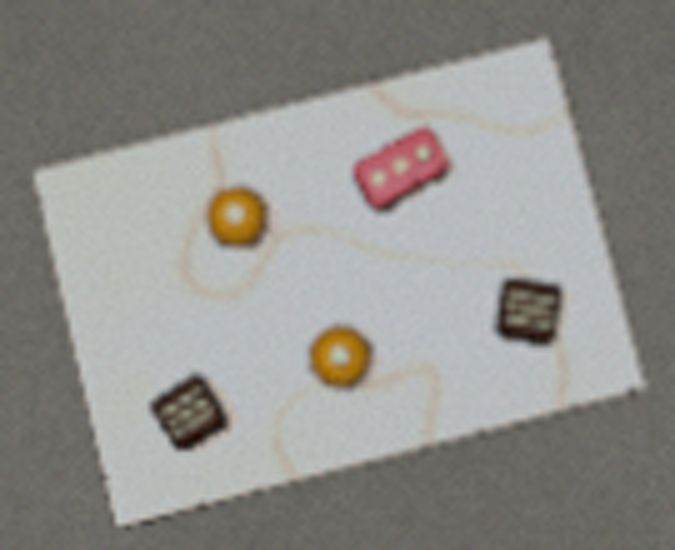

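```bash
cat > m2.py <<'E'
from h import *
for n in('top','side'):
    d=np.load(n+'.npy',allow_pickle=True).item(); hsv=cv2.cvtColor(d['image'],cv2.COLOR_RGB2HSV)
    H,S,V=[hsv[...,i].astype(int) for i in range(3)]
    seeds=dict(top=dict(white=(144,279),black=(384,275)),side=dict(white=(268,340),black=(375,177)))[n]
    for k,s in seeds.items():
        m=V>130 if k=='white' else V<45
        w=np.zeros_like(m); w[max(0,s[1]-45):s[1]+45,s[0]-50:s[0]+50]=1
        b=blob(cv2.morphologyEx((m&w).astype(np.uint8),cv2.MORPH_OPEN,np.ones((3,3))),s,0)
        for z in(.005,.01):
            q=cv2.minAreaRect(np.float32(plane(d,b,z)[:,:2]*1000)); print(n,k,len(b),z,np.round(np.hstack(q),1))
    g=np.stack(np.meshgrid(np.arange(512),np.arange(384)),-1).reshape(-1,2); P=deep(d,g); z=d['depth'].ravel()
    for k,c,h,rr in(('jar',(.57,.29),.115,.06),('tin',(.59,-.33),.085,.07)):
        s=(z>0)&(abs(P[:,2]-h)<.008)&(np.hypot(*(P[:,:2]-c).T)<.12); Q=P[s][:,:2]
        (x,y),r=cv2.minEnclosingCircle(np.float32(Q)); print(n,k,s.sum(),np.round([x,y,r],4),'med',np.median(Q,0).round(4), np.percentile(P[s][:,2],95))
E
python3 m2.py
```

```text
top white 1743 0.005 [396.8 315.2 121.9 102.2  85.9]
top white 1743 0.01 [397.1 313.7 121.2 101.7  85.9]
top black 1745 0.005 [ 414.3 -303.4  120.2   98.    83.2]
top black 1745 0.01 [ 414.4 -301.9  119.6   97.5   83.2]
top jar 177 [0.5884 0.2862 0.0331] med [0.5898 0.2871] 0.1165167976521263
top tin 792 [ 0.6121 -0.2936  0.0404] med [ 0.6116 -0.2932] 0.08787030058257352
side white 4960 0.005 [405.7 296.5 199.5 181.   31.6]
side white 4960 0.01 [404.  299.8 198.2 179.8  31.6]
side black 983 0.005 [ 416.  -303.8  130.4  103.8   82.2]
side black 983 0.01 [ 414.2 -296.5  129.6  103.1   82.2]
side jar 335 [0.5908 0.2879 0.0333] med [0.5897 0.2895] 0.11690583899473252
side tin 381 [ 0.6137 -0.2938  0.0414] med [ 0.6105 -0.2852] 0.08908661739718039
```

```bash
cat > go.py <<'E'
import sys,numpy as np
from workcell import monitor
from scipy.spatial.transform import Rotation as T
s=monitor.state(); p=np.array(s['tool_pos']); rot=s['tcp_rot']
R=T.from_euler('xyz',[180,0,rot[2]],degrees=True)
print(round(s['clock'],2),p.round(4),np.round(rot,2),'w',round(s['gripper_width'],3),'g',round(s['grasp_force'],1),'f',np.round(s['ft_force'],1))
for a in sys.argv[1:]:
    x,y,z,w=map(float,a.split(','))
    d=R.inv().apply(np.array([x,y,z])-p); print(a,'travel',d.round(3).tolist(),'rz',round((rot[2]-w+180)%360-180,1))
E
python3 go.py .567,-.009,.14,120 .567,-.009,.015,120
```

```text
0.1 [ 0.1435 -0.6334  0.2301] [-1.7989e+02 -1.0000e-02  1.2770e+01] w 1.0 g 0.0 f [ 0.1  0.3 -0.5]
.567,-.009,.14,120 travel [0.551, -0.515, 0.09] rz -107.2
.567,-.009,.015,120 travel [0.551, -0.515, 0.215] rz -107.2
```

>>> send_rows:
  newtons: 30
  targets:
    - {"claw": 105,"travel": [0.037,-0.034,0.006],"rotation": [0,0,-7]}
    - {"claw": 105,"travel": [0.073,-0.069,0.012],"rotation": [0,0,-14]}
    - {"claw": 105,"travel": [0.11,-0.103,0.018],"rotation": [0,0,-21]}
    - {"claw": 105,"travel": [0.147,-0.137,0.024],"rotation": [0,0,-28]}
    - {"claw": 105,"travel": [0.183,-0.172,0.03],"rotation": [0,0,-35]}
    - {"claw": 105,"travel": [0.22,-0.206,0.036],"rotation": [0,0,-43]}
    - {"claw": 105,"travel": [0.257,-0.24,0.042],"rotation": [0,0,-50]}
    - {"claw": 105,"travel": [0.294,-0.275,0.048],"rotation": [0,0,-57]}
    - {"claw": 105,"travel": [0.33,-0.309,0.054],"rotation": [0,0,-64]}
    - {"claw": 105,"travel": [0.367,-0.343,0.06],"rotation": [0,0,-71]}

```text
clock: 1.1
tool_pos: [0.4229, -0.2212, 0.1716]
tcp_rot: [180.0, 0.0, 84.0]
ft_force: [0.1, -0.6, -0.1]
gripper_width: 0.59
grasp_force: 0.0
```

```bash
python3 go.py .567,-.009,.1,120 .567,-.009,.015,120
```

```text
1.1 [ 0.4229 -0.2212  0.1716] [180.     0.    84.04] w 0.59 g 0.0 f [ 0.1 -0.6 -0.1]
.567,-.009,.1,120 travel [0.226, 0.121, 0.072] rz -36.0
.567,-.009,.015,120 travel [0.226, 0.121, 0.157] rz -36.0
```

>>> send_rows:
  targets:
    - {"claw": 105,"travel": [0.032,0.017,0.009],"rotation": [0,0,-6]}
    - {"claw": 105,"travel": [0.065,0.035,0.018],"rotation": [0,0,-12]}
    - {"claw": 105,"travel": [0.097,0.052,0.027],"rotation": [0,0,-18]}
    - {"claw": 105,"travel": [0.13,0.069,0.036],"rotation": [0,0,-24]}
    - {"claw": 105,"travel": [0.162,0.087,0.05],"rotation": [0,0,-30]}
    - {"claw": 105,"travel": [0.194,0.104,0.065],"rotation": [0,0,-36]}
    - {"claw": 105,"travel": [0.226,0.121,0.08],"rotation": [0,0,-36]}
    - {"claw": 105,"travel": [0.226,0.121,0.1],"rotation": [0,0,-36]}
    - {"claw": 105,"travel": [0.226,0.121,0.1],"rotation": [0,0,-36]}
    - {"claw": 105,"travel": [0.226,0.121,0.1],"rotation": [0,0,-36]}

```text
clock: 2.1
tool_pos: [0.5665, -0.0117, 0.0714]
tcp_rot: [-179.9, -0.1, 119.8]
ft_force: [-0.1, -0.4, 0.3]
gripper_width: 0.588
grasp_force: 0.0
```

```bash
python3 go.py .567,-.009,.015,120; python3 - <<'E'
from workcell import get_image
import cv2,numpy as np
a=get_image('top')['image'];b=get_image('side')['image']
f=lambda i,y,x:cv2.resize(i[y:y+100,x:x+80],None,fx=5,fy=5)
cv2.imwrite('pics/g1.png',np.hstack([f(a,160,230),f(b,140,234)])[:,:,::-1])
E
```

```text
2.1 [ 0.5665 -0.0117  0.0714] [-1.7991e+02 -6.0000e-02  1.1976e+02] w 0.588 g 0.0 f [-0.1 -0.4  0.3]
.567,-.009,.015,120 travel [0.002, 0.002, 0.056] rz -0.2
```

View pics/g1.png

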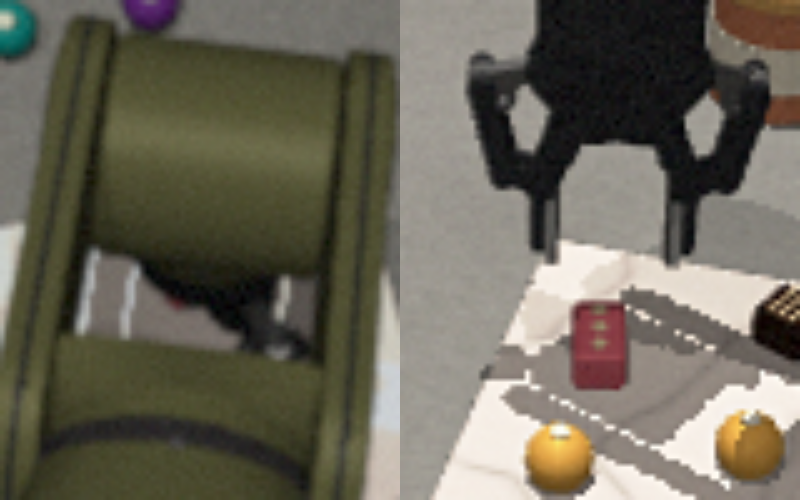

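The side crop shows the fingers straddling the pink sweet, with pads at about (545, 680) and the sweet at (600, 345). I'll descend and close.

>>> send_rows:
  newtons: 30
  targets:
    - {"claw": 105,"travel": [0.002,0.002,0.02],"rotation": [0,0,0]}
    - {"claw": 105,"travel": [0.002,0.002,0.04],"rotation": [0,0,0]}
    - {"claw": 105,"travel": [0.002,0.002,0.056],"rotation": [0,0,0]}
    - {"claw": 105,"travel": [0.002,0.002,0.056],"rotation": [0,0,0]}
    - {"claw": 230,"travel": [0.002,0.002,0.056],"rotation": [0,0,0]}
    - {"claw": 230,"travel": [0.002,0.002,0.056],"rotation": [0,0,0]}
    - {"claw": 230,"travel": [0.002,0.002,0.056],"rotation": [0,0,0]}
    - {"claw": 230,"travel": [0.002,0.002,0.056],"rotation": [0,0,0]}
    - {"claw": 230,"travel": [0.002,0.002,0.056],"rotation": [0,0,0]}
    - {"claw": 230,"travel": [0.002,0.002,0.056],"rotation": [0,0,0]}

```text
clock: 3.2
tool_pos: [0.569, -0.0091, 0.0174]
tcp_rot: [179.9, 0.1, 119.8]
ft_force: [-0.7, -0.5, 6.4]
gripper_width: 0.296
grasp_force: 31.5
```

```bash
python3 go.py .567,-.009,.1,120 .4144,-.302,.08,83 .4144,-.302,.009,83
```

```text
3.2 [ 0.569  -0.0091  0.0174] [1.7990e+02 8.0000e-02 1.1977e+02] w 0.296 g 31.5 f [-0.7 -0.5  6.4]
.567,-.009,.1,120 travel [0.001, -0.002, -0.083] rz -0.2
.4144,-.302,.08,83 travel [-0.177, -0.28, -0.063] rz 36.8
.4144,-.302,.009,83 travel [-0.177, -0.28, 0.008] rz 36.8
```

>>> send_rows:
  targets:
    - {"claw": 230,"travel": [0,0,-0.03],"rotation": [0,0,0]}
    - {"claw": 230,"travel": [0,0,-0.065],"rotation": [0,0,0]}
    - {"claw": 230,"travel": [-0.015,-0.024,-0.085],"rotation": [0,0,3]}
    - {"claw": 230,"travel": [-0.037,-0.06,-0.085],"rotation": [0,0,8]}
    - {"claw": 230,"travel": [-0.06,-0.096,-0.085],"rotation": [0,0,13]}
    - {"claw": 230,"travel": [-0.083,-0.132,-0.085],"rotation": [0,0,18]}
    - {"claw": 230,"travel": [-0.106,-0.168,-0.085],"rotation": [0,0,22]}
    - {"claw": 230,"travel": [-0.129,-0.204,-0.085],"rotation": [0,0,27]}
    - {"claw": 230,"travel": [-0.152,-0.24,-0.08],"rotation": [0,0,32]}
    - {"claw": 230,"travel": [-0.17,-0.27,-0.07],"rotation": [0,0,36.8]}

```text
clock: 4.2
tool_pos: [0.4172, -0.2925, 0.0866]
tcp_rot: [179.9, 0.1, 82.7]
ft_force: [0.4, 0.0, -0.3]
gripper_width: 0.301
grasp_force: 30.8
```

```bash
python3 go.py .4144,-.302,.04,83 .4144,-.302,.011,83
```

```text
4.2 [ 0.4172 -0.2925  0.0866] [1.7991e+02 7.0000e-02 8.2720e+01] w 0.301 g 30.8 f [ 0.4  0.  -0.3]
.4144,-.302,.04,83 travel [-0.01, -0.002, 0.047] rz -0.3
.4144,-.302,.011,83 travel [-0.01, -0.002, 0.076] rz -0.3
```

>>> send_rows:
  targets:
    - {"claw": 230,"travel": [-0.01,-0.002,0.03],"rotation": [0,0,0]}
    - {"claw": 230,"travel": [-0.01,-0.002,0.055],"rotation": [0,0,0]}
    - {"claw": 230,"travel": [-0.01,-0.002,0.068],"rotation": [0,0,0]}
    - {"claw": 230,"travel": [-0.01,-0.002,0.074],"rotation": [0,0,0]}
    - {"claw": 230,"travel": [-0.01,-0.002,0.074],"rotation": [0,0,0]}
    - {"claw": 230,"travel": [-0.01,-0.002,0.074],"rotation": [0,0,0]}
    - {"claw": 150,"travel": [-0.01,-0.002,0.074],"rotation": [0,0,0]}
    - {"claw": 110,"travel": [-0.01,-0.002,0.074],"rotation": [0,0,0]}
    - {"claw": 110,"travel": [-0.01,-0.002,0.074],"rotation": [0,0,0]}
    - {"claw": 110,"travel": [-0.01,-0.002,0.074],"rotation": [0,0,0]}

```text
clock: 5.2
tool_pos: [0.4149, -0.3003, 0.0123]
tcp_rot: [180.0, 0.0, 83.0]
ft_force: [-0.5, -0.5, 0.0]
gripper_width: 0.569
grasp_force: 0.0
```

```bash
python3 go.py .414,-.302,.09,83 .4965,-.073,.09,82 .4965,-.073,.018,82
```

```text
5.2 [ 0.4149 -0.3003  0.0123] [1.7998e+02 2.0000e-02 8.2970e+01] w 0.569 g 0.0 f [-0.5 -0.5  0. ]
.414,-.302,.09,83 travel [-0.002, -0.001, -0.078] rz -0.0
.4965,-.073,.09,82 travel [0.236, 0.053, -0.078] rz 1.0
.4965,-.073,.018,82 travel [0.236, 0.053, -0.006] rz 1.0
```

>>> send_rows:
  targets:
    - {"claw": 105,"travel": [0,0,-0.03],"rotation": [0,0,0]}
    - {"claw": 105,"travel": [0,0,-0.065],"rotation": [0,0,0]}
    - {"claw": 105,"travel": [0.03,0.007,-0.085],"rotation": [0,0,0]}
    - {"claw": 105,"travel": [0.072,0.016,-0.085],"rotation": [0,0,1]}
    - {"claw": 105,"travel": [0.114,0.025,-0.085],"rotation": [0,0,1]}
    - {"claw": 105,"travel": [0.156,0.035,-0.085],"rotation": [0,0,1]}
    - {"claw": 105,"travel": [0.198,0.045,-0.075],"rotation": [0,0,1]}
    - {"claw": 105,"travel": [0.236,0.053,-0.06],"rotation": [0,0,1]}
    - {"claw": 105,"travel": [0.236,0.053,-0.06],"rotation": [0,0,1]}
    - {"claw": 105,"travel": [0.236,0.053,-0.06],"rotation": [0,0,1]}

```text
clock: 6.2
tool_pos: [0.496, -0.0717, 0.0716]
tcp_rot: [-179.9, 0.0, 82.1]
ft_force: [0.2, -0.3, -0.5]
gripper_width: 0.591
grasp_force: 0.0
```

```bash
python3 go.py .4965,-.073,.019,82; python3 - <<'E'
from workcell import get_image
import cv2,numpy as np
b=get_image('side')['image']
cv2.imwrite('pics/g2.png',cv2.resize(b[140:240,260:410],None,fx=5,fy=5)[:,:,::-1])
E
```

```text
6.2 [ 0.496  -0.0717  0.0716] [-1.7994e+02  1.0000e-02  8.2090e+01] w 0.591 g 0.0 f [ 0.2 -0.3 -0.5]
.4965,-.073,.019,82 travel [-0.001, 0.001, 0.053] rz 0.1
```

View pics/g2.png

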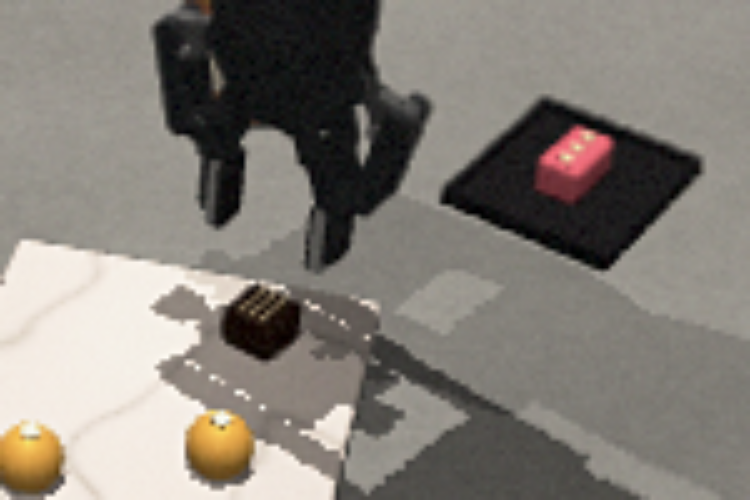

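The pink sweet lies flat near the middle of the black tray at about (577, 163), and the fingers stand over the dark chocolate at (262, 322). I'll descend and close.

>>> send_rows:
  newtons: 30
  targets:
    - {"claw": 105,"travel": [0,0,0.02],"rotation": [0,0,0]}
    - {"claw": 105,"travel": [0,0,0.04],"rotation": [0,0,0]}
    - {"claw": 105,"travel": [0,0,0.053],"rotation": [0,0,0]}
    - {"claw": 105,"travel": [0,0,0.053],"rotation": [0,0,0]}
    - {"claw": 230,"travel": [0,0,0.053],"rotation": [0,0,0]}
    - {"claw": 230,"travel": [0,0,0.053],"rotation": [0,0,0]}
    - {"claw": 230,"travel": [0,0,0.053],"rotation": [0,0,0]}
    - {"claw": 230,"travel": [0,0,0.053],"rotation": [0,0,0]}
    - {"claw": 230,"travel": [0,0,0.02],"rotation": [0,0,0]}
    - {"claw": 230,"travel": [0,0,-0.02],"rotation": [0,0,0]}

```text
clock: 7.25
tool_pos: [0.4943, -0.0719, 0.0909]
tcp_rot: [-179.7, -0.0, 82.0]
ft_force: [0.3, -0.1, -0.2]
gripper_width: 0.337
grasp_force: 31.4
```

```bash
python3 go.py .3955,.292,.09,86 .3955,.292,.014,86
```

```text
7.25 [ 0.4943 -0.0719  0.0909] [-1.797e+02 -3.000e-02  8.197e+01] w 0.337 g 31.4 f [ 0.3 -0.1 -0.2]
.3955,.292,.09,86 travel [0.347, -0.149, 0.001] rz -4.0
.3955,.292,.014,86 travel [0.347, -0.149, 0.077] rz -4.0
```

>>> send_rows:
  targets:
    - {"claw": 230,"travel": [0.035,-0.015,0],"rotation": [0,0,-0.5]}
    - {"claw": 230,"travel": [0.078,-0.034,0],"rotation": [0,0,-1]}
    - {"claw": 230,"travel": [0.121,-0.052,0],"rotation": [0,0,-2]}
    - {"claw": 230,"travel": [0.164,-0.071,0],"rotation": [0,0,-2]}
    - {"claw": 230,"travel": [0.207,-0.089,0],"rotation": [0,0,-3]}
    - {"claw": 230,"travel": [0.25,-0.108,0],"rotation": [0,0,-4]}
    - {"claw": 230,"travel": [0.293,-0.126,0],"rotation": [0,0,-4]}
    - {"claw": 230,"travel": [0.33,-0.142,0.01],"rotation": [0,0,-4]}
    - {"claw": 230,"travel": [0.347,-0.149,0.025],"rotation": [0,0,-4]}
    - {"claw": 230,"travel": [0.347,-0.149,0.035],"rotation": [0,0,-4]}

```text
clock: 8.25
tool_pos: [0.3962, 0.2939, 0.0565]
tcp_rot: [-180.0, -0.0, 86.2]
ft_force: [0.3, -0.4, -0.7]
gripper_width: 0.339
grasp_force: 31.4
```

```bash
python3 go.py .3955,.292,.014,86
```

```text
8.25 [0.3962 0.2939 0.0565] [-1.7999e+02 -1.0000e-02  8.6200e+01] w 0.339 g 31.4 f [ 0.3 -0.4 -0.7]
.3955,.292,.014,86 travel [-0.002, -0.001, 0.043] rz 0.2
```

>>> send_rows:
  targets:
    - {"claw": 230,"travel": [-0.002,0,0.02],"rotation": [0,0,0]}
    - {"claw": 230,"travel": [-0.002,0,0.034],"rotation": [0,0,0]}
    - {"claw": 230,"travel": [-0.002,0,0.043],"rotation": [0,0,0]}
    - {"claw": 230,"travel": [-0.002,0,0.043],"rotation": [0,0,0]}
    - {"claw": 230,"travel": [-0.002,0,0.043],"rotation": [0,0,0]}
    - {"claw": 150,"travel": [-0.002,0,0.043],"rotation": [0,0,0]}
    - {"claw": 110,"travel": [-0.002,0,0.043],"rotation": [0,0,0]}
    - {"claw": 110,"travel": [-0.002,0,0.043],"rotation": [0,0,0]}
    - {"claw": 110,"travel": [-0.002,0,0.043],"rotation": [0,0,0]}
    - {"claw": 110,"travel": [-0.002,0,0.02],"rotation": [0,0,0]}

```text
clock: 9.25
tool_pos: [0.3946, 0.2885, 0.0343]
tcp_rot: [-179.7, 0.2, 86.0]
ft_force: [-0.2, -0.2, 0.1]
gripper_width: 0.569
grasp_force: 0.0
```

```bash
python3 go.py .443,.096,.07,123 .443,.096,.019,123
```

```text
9.25 [0.3946 0.2885 0.0343] [-179.67    0.22   85.97] w 0.569 g 0.0 f [-0.2 -0.2  0.1]
.443,.096,.07,123 travel [-0.189, 0.062, -0.036] rz -37.0
.443,.096,.019,123 travel [-0.189, 0.062, 0.015] rz -37.0
```

>>> send_rows:
  targets:
    - {"claw": 105,"travel": [0,0,-0.035],"rotation": [0,0,0]}
    - {"claw": 105,"travel": [-0.01,0.003,-0.06],"rotation": [0,0,-2]}
    - {"claw": 105,"travel": [-0.045,0.015,-0.06],"rotation": [0,0,-8]}
    - {"claw": 105,"travel": [-0.085,0.028,-0.06],"rotation": [0,0,-16]}
    - {"claw": 105,"travel": [-0.125,0.041,-0.06],"rotation": [0,0,-24]}
    - {"claw": 105,"travel": [-0.165,0.054,-0.05],"rotation": [0,0,-32]}
    - {"claw": 105,"travel": [-0.189,0.062,-0.04],"rotation": [0,0,-38]}
    - {"claw": 105,"travel": [-0.189,0.062,-0.036],"rotation": [0,0,-38]}
    - {"claw": 105,"travel": [-0.189,0.062,-0.036],"rotation": [0,0,-38]}
    - {"claw": 105,"travel": [-0.189,0.062,-0.036],"rotation": [0,0,-38]}

```text
clock: 10.25
tool_pos: [0.4456, 0.0976, 0.0732]
tcp_rot: [180.0, -0.0, 124.0]
ft_force: [-0.1, 0.2, -0.0]
gripper_width: 0.59
grasp_force: 0.0
```

```bash
python3 go.py .443,.0955,.019,124; python3 - <<'E'
from workcell import get_image
import cv2,numpy as np
b=get_image('side')['image']
cv2.imwrite('pics/g3.png',cv2.resize(b[180:380,220:360],None,fx=3,fy=3)[:,:,::-1])
E
```

```text
10.25 [0.4456 0.0976 0.0732] [ 1.7999e+02 -1.0000e-02  1.2396e+02] w 0.59 g 0.0 f [-0.1  0.2 -0. ]
.443,.0955,.019,124 travel [-0.0, -0.003, 0.054] rz -0.0
```

View pics/g3.png

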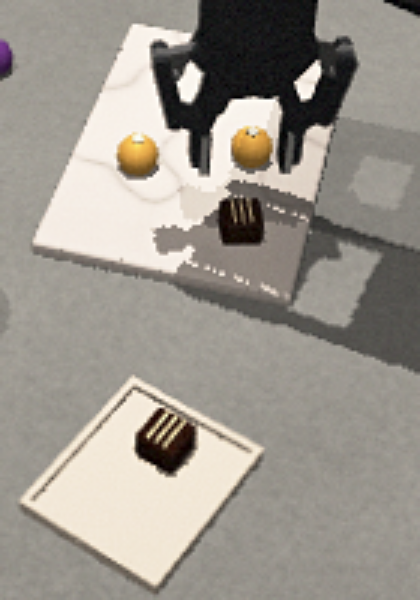

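The first dark chocolate sits flat in the white tray at (167, 440), and the fingers straddle the second one at (241, 220).

>>> send_rows:
  newtons: 30
  targets:
    - {"claw": 105,"travel": [0,-0.003,0.02],"rotation": [0,0,0]}
    - {"claw": 105,"travel": [0,-0.003,0.04],"rotation": [0,0,0]}
    - {"claw": 105,"travel": [0,-0.003,0.054],"rotation": [0,0,0]}
    - {"claw": 105,"travel": [0,-0.003,0.054],"rotation": [0,0,0]}
    - {"claw": 230,"travel": [0,-0.003,0.054],"rotation": [0,0,0]}
    - {"claw": 230,"travel": [0,-0.003,0.054],"rotation": [0,0,0]}
    - {"claw": 230,"travel": [0,-0.003,0.054],"rotation": [0,0,0]}
    - {"claw": 230,"travel": [0,-0.003,0.054],"rotation": [0,0,0]}
    - {"claw": 230,"travel": [0,-0.003,0.02],"rotation": [0,0,0]}
    - {"claw": 230,"travel": [0,-0.003,-0.02],"rotation": [0,0,0]}

```text
clock: 11.3
tool_pos: [0.4413, 0.0951, 0.0921]
tcp_rot: [-179.8, -0.1, 124.0]
ft_force: [0.7, -0.5, -0.4]
gripper_width: 0.343
grasp_force: 31.2
```

```bash
python3 go.py .3985,.335,.06,86 .3985,.335,.0125,86
```

```text
11.3 [0.4413 0.0951 0.0921] [-1.7975e+02 -1.3000e-01  1.2396e+02] w 0.343 g 31.2 f [ 0.7 -0.5 -0.4]
.3985,.335,.06,86 travel [0.223, 0.099, 0.032] rz 38.0
.3985,.335,.0125,86 travel [0.223, 0.099, 0.08] rz 38.0
```

>>> send_rows:
  targets:
    - {"claw": 230,"travel": [0.03,0.013,0],"rotation": [0,0,5]}
    - {"claw": 230,"travel": [0.065,0.029,0],"rotation": [0,0,11]}
    - {"claw": 230,"travel": [0.1,0.044,0],"rotation": [0,0,17]}
    - {"claw": 230,"travel": [0.135,0.06,0],"rotation": [0,0,23]}
    - {"claw": 230,"travel": [0.17,0.075,0],"rotation": [0,0,29]}
    - {"claw": 230,"travel": [0.2,0.089,0],"rotation": [0,0,34]}
    - {"claw": 230,"travel": [0.223,0.099,0.005],"rotation": [0,0,38]}
    - {"claw": 230,"travel": [0.223,0.099,0.02],"rotation": [0,0,38]}
    - {"claw": 230,"travel": [0.223,0.099,0.035],"rotation": [0,0,38]}
    - {"claw": 230,"travel": [0.223,0.099,0.035],"rotation": [0,0,38]}

```text
clock: 12.3
tool_pos: [0.3986, 0.3334, 0.0546]
tcp_rot: [-179.7, 0.2, 86.0]
ft_force: [-1.4, 0.8, 0.3]
gripper_width: 0.343
grasp_force: 31.2
```

```bash
python3 go.py .3985,.335,.0125,86
```

```text
12.3 [0.3986 0.3334 0.0546] [-179.71    0.25   85.96] w 0.343 g 31.2 f [-1.4  0.8  0.3]
.3985,.335,.0125,86 travel [0.002, -0.0, 0.042] rz -0.0
```

>>> send_rows:
  targets:
    - {"claw": 230,"travel": [0.002,0,0.02],"rotation": [0,0,0]}
    - {"claw": 230,"travel": [0.002,0,0.034],"rotation": [0,0,0]}
    - {"claw": 230,"travel": [0.002,0,0.042],"rotation": [0,0,0]}
    - {"claw": 230,"travel": [0.002,0,0.042],"rotation": [0,0,0]}
    - {"claw": 230,"travel": [0.002,0,0.042],"rotation": [0,0,0]}
    - {"claw": 150,"travel": [0.002,0,0.042],"rotation": [0,0,0]}
    - {"claw": 110,"travel": [0.002,0,0.042],"rotation": [0,0,0]}
    - {"claw": 110,"travel": [0.002,0,0.042],"rotation": [0,0,0]}
    - {"claw": 110,"travel": [0.002,0,0.042],"rotation": [0,0,0]}
    - {"claw": 110,"travel": [0.002,0,0.02],"rotation": [0,0,0]}

```text
clock: 13.3
tool_pos: [0.3986, 0.3361, 0.0354]
tcp_rot: [-179.7, 0.2, 86.0]
ft_force: [0.2, -0.1, -0.2]
gripper_width: 0.566
grasp_force: 0.0
```

```bash
python3 go.py .542,.075,.075,86 .542,.075,.019,86
```

```text
13.3 [0.3986 0.3361 0.0354] [-179.71    0.23   85.97] w 0.566 g 0.0 f [ 0.2 -0.1 -0.2]
.542,.075,.075,86 travel [-0.25, 0.161, -0.04] rz -0.0
.542,.075,.019,86 travel [-0.25, 0.161, 0.016] rz -0.0
```

>>> send_rows:
  targets:
    - {"claw": 105,"travel": [0,0,-0.04],"rotation": [0,0,0]}
    - {"claw": 105,"travel": [-0.02,0,-0.08],"rotation": [0,0,0]}
    - {"claw": 105,"travel": [-0.06,0.01,-0.09],"rotation": [0,0,0]}
    - {"claw": 105,"travel": [-0.1,0.03,-0.09],"rotation": [0,0,0]}
    - {"claw": 105,"travel": [-0.14,0.06,-0.09],"rotation": [0,0,0]}
    - {"claw": 105,"travel": [-0.18,0.09,-0.09],"rotation": [0,0,0]}
    - {"claw": 105,"travel": [-0.215,0.125,-0.08],"rotation": [0,0,0]}
    - {"claw": 105,"travel": [-0.24,0.155,-0.06],"rotation": [0,0,0]}
    - {"claw": 105,"travel": [-0.25,0.161,-0.04],"rotation": [0,0,0]}
    - {"claw": 105,"travel": [-0.25,0.161,-0.04],"rotation": [0,0,0]}

```text
clock: 14.3
tool_pos: [0.5424, 0.0752, 0.075]
tcp_rot: [-179.7, 0.0, 85.8]
ft_force: [-1.1, 0.3, 0.3]
gripper_width: 0.589
grasp_force: 0.0
```

```bash
python3 go.py .542,.075,.019,86; python3 - <<'E'
from workcell import get_image
import cv2,numpy as np
b=get_image('side')['image']
cv2.imwrite('pics/g4.png',cv2.resize(b[180:380,180:360],None,fx=3,fy=3)[:,:,::-1])
E
```

```text
14.3 [0.5424 0.0752 0.075 ] [-1.7967e+02  5.0000e-02  8.5800e+01] w 0.589 g 0.0 f [-1.1  0.3  0.3]
.542,.075,.019,86 travel [-0.0, -0.0, 0.056] rz -0.2
```

View pics/g4.png

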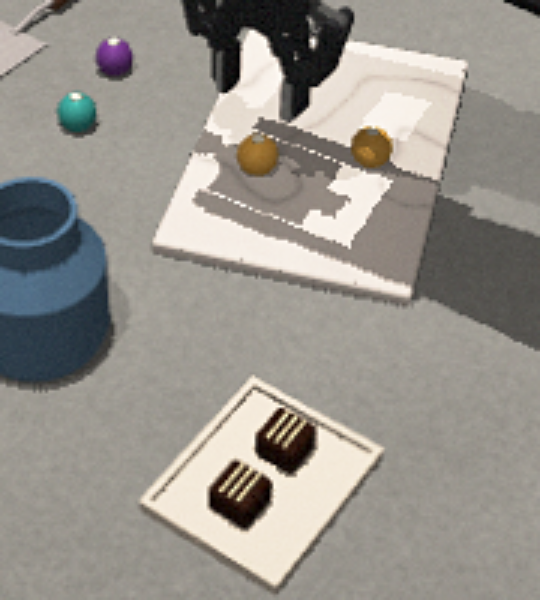

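Both dark chocolates are flat in the white tray at (286, 440) and (240, 494), and the fingers are above the first gold ball at (258, 155). I'll grasp it.

>>> send_rows:
  newtons: 30
  targets:
    - {"claw": 105,"travel": [0,0,0.02],"rotation": [0,0,0]}
    - {"claw": 105,"travel": [0,0,0.04],"rotation": [0,0,0]}
    - {"claw": 105,"travel": [0,0,0.056],"rotation": [0,0,0]}
    - {"claw": 105,"travel": [0,0,0.056],"rotation": [0,0,0]}
    - {"claw": 230,"travel": [0,0,0.056],"rotation": [0,0,0]}
    - {"claw": 230,"travel": [0,0,0.056],"rotation": [0,0,0]}
    - {"claw": 230,"travel": [0,0,0.056],"rotation": [0,0,0]}
    - {"claw": 230,"travel": [0,0,0.056],"rotation": [0,0,0]}
    - {"claw": 230,"travel": [0,0,0.02],"rotation": [0,0,0]}
    - {"claw": 230,"travel": [0,0,-0.02],"rotation": [0,0,0]}

```text
clock: 15.35
tool_pos: [0.5421, 0.0768, 0.0971]
tcp_rot: [-179.7, 0.0, 86.0]
ft_force: [1.2, -1.0, 0.5]
gripper_width: 0.343
grasp_force: 29.8
```

```bash
python3 go.py .589,.287,.17,86 .589,.287,.13,86
```

```text
15.35 [0.5421 0.0768 0.0971] [-1.7974e+02  3.0000e-02  8.5960e+01] w 0.343 g 29.8 f [ 1.2 -1.   0.5]
.589,.287,.17,86 travel [0.213, 0.032, -0.073] rz -0.0
.589,.287,.13,86 travel [0.213, 0.032, -0.033] rz -0.0
```

>>> send_rows:
  targets:
    - {"claw": 230,"travel": [0,0,-0.03],"rotation": [0,0,0]}
    - {"claw": 230,"travel": [0.015,0.002,-0.06],"rotation": [0,0,0]}
    - {"claw": 230,"travel": [0.05,0.008,-0.07],"rotation": [0,0,0]}
    - {"claw": 230,"travel": [0.09,0.014,-0.07],"rotation": [0,0,0]}
    - {"claw": 230,"travel": [0.13,0.02,-0.07],"rotation": [0,0,0]}
    - {"claw": 230,"travel": [0.17,0.026,-0.07],"rotation": [0,0,0]}
    - {"claw": 230,"travel": [0.2,0.03,-0.06],"rotation": [0,0,0]}
    - {"claw": 230,"travel": [0.213,0.032,-0.05],"rotation": [0,0,0]}
    - {"claw": 230,"travel": [0.213,0.032,-0.04],"rotation": [0,0,0]}
    - {"claw": 230,"travel": [0.213,0.032,-0.036],"rotation": [0,0,0]}

```text
clock: 16.35
tool_pos: [0.5897, 0.286, 0.1319]
tcp_rot: [-179.8, 0.1, 86.0]
ft_force: [0.3, -0.3, -0.3]
gripper_width: 0.344
grasp_force: 29.8
```

```bash
python3 go.py .589,.287,.13,86; python3 - <<'E'
from workcell import get_image
import cv2,numpy as np
b=get_image('side')['image']
cv2.imwrite('pics/g5.png',cv2.resize(b[180:320,130:270],None,fx=4,fy=4)[:,:,::-1])
E
```

```text
16.35 [0.5897 0.286  0.1319] [-1.7983e+02  1.1000e-01  8.5950e+01] w 0.344 g 29.8 f [ 0.3 -0.3 -0.3]
.589,.287,.13,86 travel [0.001, -0.001, 0.002] rz -0.0
```

View pics/g5.png

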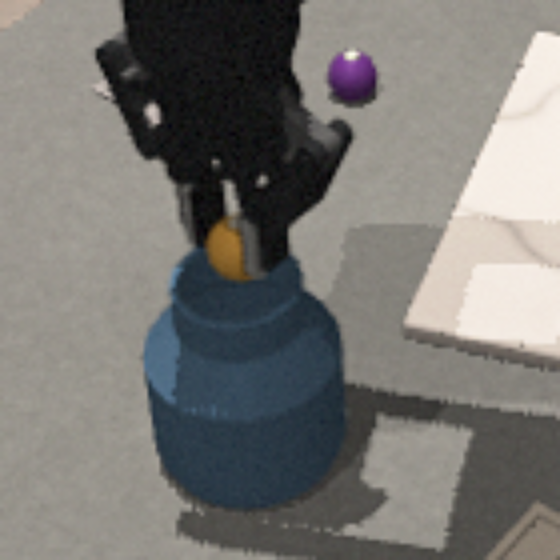

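The ball hangs centred above the jar mouth at (235, 248). I'll release it.

>>> send_rows:
  targets:
    - {"claw": 230,"travel": [0,0,0.002],"rotation": [0,0,0]}
    - {"claw": 230,"travel": [0,0,0.002],"rotation": [0,0,0]}
    - {"claw": 105,"travel": [0,0,0.002],"rotation": [0,0,0]}
    - {"claw": 105,"travel": [0,0,0.002],"rotation": [0,0,0]}
    - {"claw": 105,"travel": [0,0,0.002],"rotation": [0,0,0]}
    - {"claw": 105,"travel": [0,0,0.002],"rotation": [0,0,0]}
    - {"claw": 105,"travel": [0,0,0],"rotation": [0,0,0]}
    - {"claw": 105,"travel": [0,0,-0.02],"rotation": [0,0,0]}
    - {"claw": 105,"travel": [0,0,-0.04],"rotation": [0,0,0]}
    - {"claw": 105,"travel": [0,0,-0.04],"rotation": [0,0,0]}

```text
clock: 17.4
tool_pos: [0.5927, 0.288, 0.178]
tcp_rot: [179.7, -0.2, 86.0]
ft_force: [-0.2, -0.6, 0.5]
gripper_width: 0.587
grasp_force: 0.0
```

```bash
python3 go.py .4725,.0195,.085,86 .4725,.0195,.019,86
```

```text
17.4 [0.5927 0.288  0.178 ] [ 1.7965e+02 -1.6000e-01  8.5970e+01] w 0.587 g 0.0 f [-0.2 -0.6  0.5]
.4725,.0195,.085,86 travel [-0.276, -0.101, 0.093] rz -0.0
.4725,.0195,.019,86 travel [-0.276, -0.101, 0.159] rz -0.0
```

>>> send_rows:
  targets:
    - {"claw": 105,"travel": [-0.03,-0.011,0],"rotation": [0,0,0]}
    - {"claw": 105,"travel": [-0.07,-0.026,0],"rotation": [0,0,0]}
    - {"claw": 105,"travel": [-0.11,-0.04,0],"rotation": [0,0,0]}
    - {"claw": 105,"travel": [-0.15,-0.055,0.01],"rotation": [0,0,0]}
    - {"claw": 105,"travel": [-0.19,-0.07,0.025],"rotation": [0,0,0]}
    - {"claw": 105,"travel": [-0.23,-0.084,0.045],"rotation": [0,0,0]}
    - {"claw": 105,"travel": [-0.26,-0.095,0.065],"rotation": [0,0,0]}
    - {"claw": 105,"travel": [-0.276,-0.101,0.085],"rotation": [0,0,0]}
    - {"claw": 105,"travel": [-0.276,-0.101,0.1],"rotation": [0,0,0]}
    - {"claw": 105,"travel": [-0.276,-0.101,0.1],"rotation": [0,0,0]}

```text
clock: 18.4
tool_pos: [0.4678, 0.0186, 0.0709]
tcp_rot: [-179.7, -0.0, 85.9]
ft_force: [-0.8, 0.4, 0.2]
gripper_width: 0.584
grasp_force: 0.0
```

```bash
python3 go.py .4725,.0195,.019,86; python3 - <<'E'
from workcell import get_image
import cv2,numpy as np
b=get_image('side')['image']
cv2.imwrite('pics/g6.png',cv2.resize(b[140:310,150:350],None,fx=3,fy=3)[:,:,::-1])
E
```

```text
18.4 [0.4678 0.0186 0.0709] [-179.66   -0.     85.89] w 0.584 g 0.0 f [-0.8  0.4  0.2]
.4725,.0195,.019,86 travel [0.001, 0.005, 0.052] rz -0.1
```

View pics/g6.png

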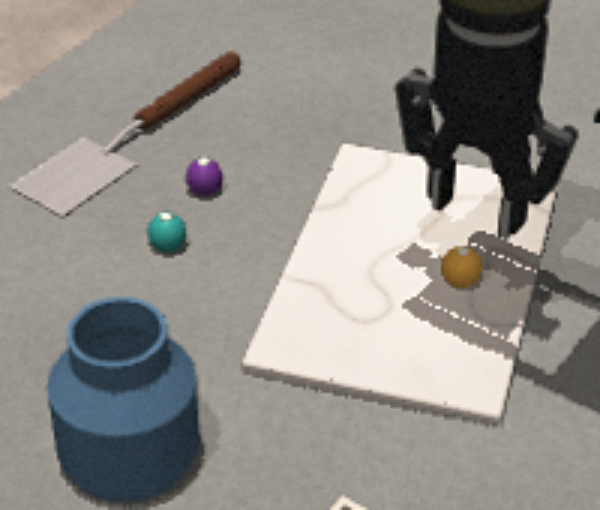

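The first ball is out of sight inside the jar. The second is at (463, 267), slightly to the -closing side, so the 5 mm correction fits.

>>> send_rows:
  newtons: 30
  targets:
    - {"claw": 105,"travel": [0.001,0.004,0.015],"rotation": [0,0,0]}
    - {"claw": 105,"travel": [0.001,0.004,0.035],"rotation": [0,0,0]}
    - {"claw": 105,"travel": [0.001,0.004,0.052],"rotation": [0,0,0]}
    - {"claw": 105,"travel": [0.001,0.004,0.052],"rotation": [0,0,0]}
    - {"claw": 230,"travel": [0.001,0.004,0.052],"rotation": [0,0,0]}
    - {"claw": 230,"travel": [0.001,0.004,0.052],"rotation": [0,0,0]}
    - {"claw": 230,"travel": [0.001,0.004,0.052],"rotation": [0,0,0]}
    - {"claw": 230,"travel": [0.001,0.004,0.052],"rotation": [0,0,0]}
    - {"claw": 230,"travel": [0.001,0.004,0.02],"rotation": [0,0,0]}
    - {"claw": 230,"travel": [0.001,0.004,-0.02],"rotation": [0,0,0]}

```text
clock: 19.45
tool_pos: [0.4726, 0.0197, 0.0929]
tcp_rot: [-179.7, 0.0, 86.0]
ft_force: [1.2, 0.8, 0.1]
gripper_width: 0.342
grasp_force: 29.8
```

```bash
python3 go.py .589,.287,.17,86 .589,.287,.13,86
```

```text
19.45 [0.4726 0.0197 0.0929] [-179.7     0.     85.96] w 0.342 g 29.8 f [1.2 0.8 0.1]
.589,.287,.17,86 travel [0.275, 0.097, -0.077] rz -0.0
.589,.287,.13,86 travel [0.275, 0.097, -0.037] rz -0.0
```

>>> send_rows:
  targets:
    - {"claw": 230,"travel": [0.01,0.003,-0.03],"rotation": [0,0,0]}
    - {"claw": 230,"travel": [0.04,0.014,-0.06],"rotation": [0,0,0]}
    - {"claw": 230,"travel": [0.08,0.028,-0.075],"rotation": [0,0,0]}
    - {"claw": 230,"travel": [0.12,0.042,-0.075],"rotation": [0,0,0]}
    - {"claw": 230,"travel": [0.16,0.056,-0.075],"rotation": [0,0,0]}
    - {"claw": 230,"travel": [0.2,0.07,-0.075],"rotation": [0,0,0]}
    - {"claw": 230,"travel": [0.24,0.085,-0.07],"rotation": [0,0,0]}
    - {"claw": 230,"travel": [0.265,0.094,-0.06],"rotation": [0,0,0]}
    - {"claw": 230,"travel": [0.275,0.097,-0.045],"rotation": [0,0,0]}
    - {"claw": 230,"travel": [0.275,0.097,-0.04],"rotation": [0,0,0]}

```text
clock: 20.45
tool_pos: [0.5895, 0.2874, 0.1314]
tcp_rot: [-179.8, 0.1, 86.0]
ft_force: [-0.6, -0.6, -0.4]
gripper_width: 0.341
grasp_force: 29.8
```

```bash
python3 go.py .589,.287,.131,86
```

```text
20.45 [0.5895 0.2874 0.1314] [-1.798e+02  1.100e-01  8.605e+01] w 0.341 g 29.8 f [-0.6 -0.6 -0.4]
.589,.287,.131,86 travel [-0.0, -0.001, 0.0] rz 0.0
```

>>> send_rows:
  targets:
    - {"claw": 230,"travel": [0,0,0],"rotation": [0,0,0]}
    - {"claw": 230,"travel": [0,0,0],"rotation": [0,0,0]}
    - {"claw": 105,"travel": [0,0,0],"rotation": [0,0,0]}
    - {"claw": 105,"travel": [0,0,0],"rotation": [0,0,0]}
    - {"claw": 105,"travel": [0,0,0],"rotation": [0,0,0]}
    - {"claw": 105,"travel": [0,0,0],"rotation": [0,0,0]}
    - {"claw": 105,"travel": [0,0,-0.02],"rotation": [0,0,0]}
    - {"claw": 105,"travel": [0,0,-0.06],"rotation": [0,0,0]}
    - {"claw": 105,"travel": [-0.03,0,-0.09],"rotation": [0,0,0]}
    - {"claw": 105,"travel": [-0.07,0,-0.1],"rotation": [0,0,0]}

```text
clock: 21.45
tool_pos: [0.5875, 0.2184, 0.2392]
tcp_rot: [179.6, -0.2, 86.1]
ft_force: [-0.1, -0.4, 0.6]
gripper_width: 0.593
grasp_force: 0.0
```

>>> send_rows:
  targets:
    - {"claw": 105,"travel": [-0.04,0,0],"rotation": [0,0,0]}
    - {"claw": 105,"travel": [-0.08,0,0],"rotation": [0,0,0]}
    - {"claw": 105,"travel": [-0.12,0,0],"rotation": [0,0,0]}
    - {"claw": 105,"travel": [-0.16,0,0],"rotation": [0,0,0]}
    - {"claw": 105,"travel": [-0.2,0,0],"rotation": [0,0,0]}
    - {"claw": 105,"travel": [-0.22,0,0],"rotation": [0,0,0]}
    - {"claw": 105,"travel": [-0.22,0,0],"rotation": [0,0,0]}
    - {"claw": 105,"travel": [-0.22,0,0],"rotation": [0,0,0]}
    - {"claw": 105,"travel": [-0.22,0,0],"rotation": [0,0,0]}
    - {"claw": 105,"travel": [-0.22,0,0],"rotation": [0,0,0]}

```text
clock: 22.45
tool_pos: [0.5704, -0.001, 0.234]
tcp_rot: [-180.0, -0.0, 86.1]
ft_force: [-0.5, -0.2, 0.7]
gripper_width: 0.589
grasp_force: 0.0
```

```bash
python3 - <<'E'
from workcell import get_image,monitor
import cv2,numpy as np
b=get_image('side')['image'];a=get_image('top')['image']
c=cv2.convertScaleAbs(cv2.resize(a[170:310,100:200],None,fx=4,fy=4),alpha=2)
cv2.imwrite('pics/e1.png',np.hstack([cv2.resize(b,(747,560))[:,:400],c])[:,:,::-1])
from h import *
d=get_image('top'); hsv=cv2.cvtColor(d['image'],cv2.COLOR_RGB2HSV)
m=hsv[...,2]<75
for z,s in((.027,(135,282)),(.027,(153,278))):
    w=np.zeros_like(m);w[262:297,125:165]=1
    b=blob(m&w,s,0); print(len(b),plane(d,[b.mean(0)],z).round(4))
E
```

```text
67 [[0.4005 0.3287 0.027 ]]
65 [[0.3971 0.2804 0.027 ]]
```

View pics/e1.png

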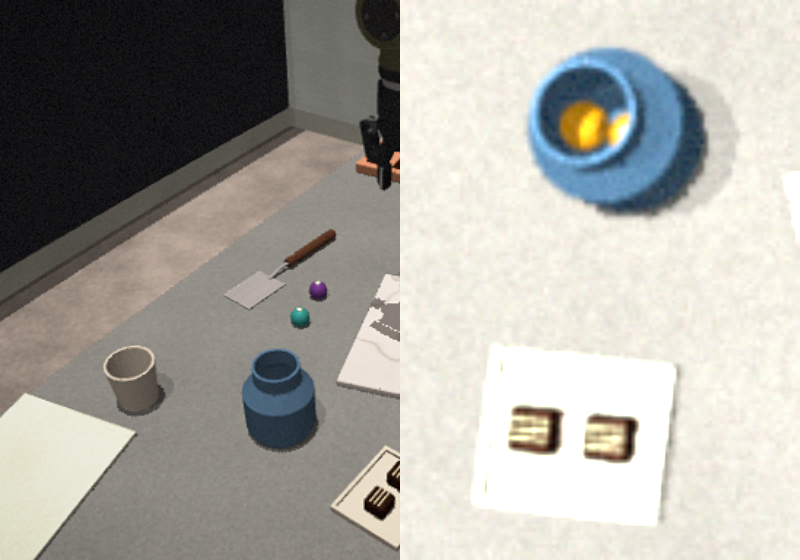

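Both gold balls show inside the jar at (583, 125) and (622, 130). Both dark chocolates lie flat in the white tray at (534, 430) and (609, 438). I'm handing the job in.

```bash
python3 -c "
from workcell import order
print(order.sign_off())"
```

```text
the job is handed in; nothing more can be done
None
```

I sorted all five sweets and handed the job in at about 22.5 s of the 122 s. The last pictures show both dark chocolates flat in the white tray and both gold balls in the blue jar; the pink one lay flat in the black tray when last seen, just after placing. I did not measure the tin or spatula again at the end, and sign-off gave no verdict.

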